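Secure a rolling tool case and hold its trolley handle out

ROBOT

A 7-joint arm with a two-finger parallel gripper is mounted at the origin on the work surface; the furniture and walls round the work are solid. World frame = base frame: x ahead of the robot, y to its left, z up, the work surface at z = 0. Lengths are in m, angles in rad, forces in N, time in s.
With the tool pointing down it reaches from about 0.35 to 0.9 m from the base axis. Payload 7.2 kg.
Tool frame: the origin (TCP) lies midway between the tips of the shut fingers; the grasp point (between the pads) lies 19 mm behind it; z points along the fingers, y is the line along which they close (so a half turn about z gives the same grasp; the last joint's range is limited). The gripper opens to 88 mm and grips with 3 to 60 N. Pads are 20 mm wide; open, the fingers measure 115 mm over their backs; the gripper's body (75 mm by 178 mm) begins 61 mm behind the grasp point.
Start: joints at [-1.246, 0.411, -0.013, 1.596, 0.006, 1.134, -0.082], TCP at [0.239, 0.577, 0.223] pointing down, gripper open.
Joint ranges: [-2.95, 2.95], [-0.29, 1.99], [-1.47, 1.44], [0.14, 2.54], [-1.03, 4.17], [0.13, 1.85], [-2.86, 2.86]. Speed limits (rad/s): [2.39, 2.39, 3.01, 3.01, 3.14, 3.14, 3.14].

INTERFACE

Orientations are given as a rotation vector (axis times angle).
In Python, from bench import * gives the robot as it stands.
- The arm moves only by the tool arm_command, never from a script. Its argument "commands" is a list of rows, each a list of 3 entries, a list of its own where there are three numbers: the shift along the world's x, y, z scaled (see below), then the turn, a rotation vector about the world's x, y, z scaled (see below), then the opening, from -1 (shut) to 1 (fully open), so that 0 is half open. In form: [[[x, y, z], [wx, wy, wz], gripper], ...]. A call has 1 to 20 rows; each row shifts and turns the commanded pose from where the row before left it; what a row does not reach is not made up. The controller multiplies each number of a shift by 300 mm and each number of a turn by 2 rad. A row lasts 1/10 s, in which the tool goes at most 50 mm and 8.59 degrees, less where a joint would pass 70% of its speed; a pose out of reach is approached as far as the arm can. A call with a number of a shift or a turn outside -1 to 1 is refused whole. A call with a gripper value outside its range is refused whole. The fingers move at their own pace and stop on an object; "force" is the grip in N (left out, the last holds). Time passes only in rows, so rows that do not move let the fingers close. It gives the time, the measured TCP pose, the force, the opening and the grip force at its end, in the units of the state.
- sense(): the state, without advancing time (a new reading comes with each control period).
- read_camera(name): name is "scene" or "top" or "wrist"; returns the picture (420x560x3 uint8, red, green, blue); there is no depth.
- camera_model(name): a dict with "intrinsics" (3x3 intrinsics, pixels), "extrinsics" (4x4, takes a point from world to camera coordinates). Camera axes: x right, y down, z forward; pixel columns grow to the right and rows downward; lengths in m; the calibration is good to about 2 mm. A picture is of the moment at which its call begins: read the wrist's pose just before it. camera_model takes no time and is no camera call; for the wrist camera it gives the pose at the moment of the call.
- sign_off(): hands the job in; it is judged then, once.
Trained networks look in the newest picture that a camera, given by its name, has taken for a name from the list of things; names that differ only in an ending like _2 or _b are one class to them, and where a whole thing is asked for, a point or a joint stands for the part that bears it (a point fixed in the world has none). Each returns a list of dicts, best first, with "score" (0 to 1); they miss things now and then, are a little off and sometimes report something else, mostly with a low value. They report only what shows in the picture. A call takes as long as a camera call.
- spot_in(camera, target): "at" ([x, y, z] in m, in world coordinates, good to about 4 mm: the middle of the surface that is visible of it).
- masks_of(camera, target): "mask" (420x560 bool, what is visible of it).
The state is a dict: "time": time; "joint_pos": joint angles; "joint_vel": joint speeds; "joint_torque": joint torques, N m; "tool_pos": TCP position; "ee_rot": TCP orientation; "ft_force": force on the tool from outside, world axes, zero at the start; "moment": the same for the moment, N m; "width": finger opening in m; "finger_force": force on a finger pad.
Only numpy, scipy, OpenCV 4.12 (cv2) and the standard library are available. Lean on these libraries where they do the work, as an engineer would, in place of code of your own. Each camera call takes 0.05 s, during which the arm holds its last target. There are 200 camera calls.

TASK

Get the grey rolling tool case on the desk ready to be wheeled away. First, with the handle still in, swing the hinged hasp down over the catch on its lid until it lies flat; then squeeze the button in the telescopic handle's grip and pull the handle out past its first stop to its second stop, fully out. Finish while still gripping the handle fully extended (do not let go at the end), with the hasp still down, and leave the padlock and the other things on the desk where they are.

Things in the scene. Friction and masses are not known exactly. Their poses are not given: they have to be found in the camera images.
- case: grey rolling tool case lying on its back, fixed to the desk: 190 mm (own x) x 260 mm (own y) x 100 mm high, two wheels at its +y end, telescopic handle at its -y end. Origin: centre of its underside; z up. The top is flat at z = 100 mm; the black lid leaf is on the -x side, a grey fixed strip (own x from +37 to +93 mm) carries the hasp hinge.
- hasp (a joint): angle of the steel hasp (rad): 0 = lying flat over the catch on the lid, grows as it swings up; about 1.6 stands upright, above that it leans back to the case's +x side. Limits 0 to 2.2. It is stiff by friction (0.05 N m) and stays where it is left.
- hasp_hinge (a point): point on the hasp's hinge axis, middle of its width, at own (45, -30, 108) mm of the case. The axis lies along the case's y. The hasp is a plate 32 mm wide (along y), 4 mm thick and about 85 mm long; flat, it points to the case's -x with its upper face at the hinge's height, and its slot (16 x 18 mm, 46 to 64 mm from the hinge) goes over the catch. Between hinge and slot it is a plain plate that can be pushed on.
- hasp_tip (a point): free end of the hasp, 84 mm from the hinge axis.
- catch (a point): top of the catch: a steel wire staple on the lid, 14 mm wide, standing up to z = 118 mm, at own (-10, -30) mm of the case; it ends up 10 mm above the flat hasp, in the slot, 55 mm from the hinge.
- telescope (a joint): how far the telescopic handle is drawn out (m): 0 = home, locked; first stop (a catching notch) at 0.07; second stop 0.14, the end of travel. It moves along the case's -y. A spring draws it in with about 4 N and friction is 1 N. A sprung pin locks it at home and at either stop, with about 1.5 mm of play, unless the button is pressed in; keep the button pressed to run past the first stop.
- grip (a point): centre of the handle's black grip bar, moving with it: bar 110 mm long (case's x), 22 mm thick (case's y), 26 mm high, its centre 75 mm above the desk and at own (0, -200) mm of the case when home, level, on two 12 mm tubes 38 mm either side of the middle. 59 mm are free between the bar and the case's end wall.
- button (a joint): travel of the grip's push button (m): 0 = out, 0.004 = fully in. The handle is unlocked above 0.003. Pressing it needs 2 N at first, 5 N fully in.
- button_face (a point): centre of the button's face: a rectangular button 30 mm (case's x) x 15 mm (z) in the middle of the grip bar's outer face (case's -y side), standing 5.5 mm proud, pressed toward the case's +y; fully in it is still 1.5 mm proud. Gripping the middle of the bar across its thickness presses it.
- padlock: bystander: green square-bodied padlock 72 x 45 x 21 mm lying on the case's lid near the wheel end; origin at the centre of its underside.
- stapler: bystander: black stapler 151 x 46 x 60 mm on the desk; origin under its centre.
- calculator: bystander: dark desk calculator 118 x 70 x 16 mm; origin under its centre.
- key: bystander: key with a tag, 138 x 34 x 4 mm; origin under its centre.
- mug: bystander: green mug 80 x 115 x 102 mm; origin under its centre.
- sticky_notes: bystander: pad of sticky notes 70 x 75 x 21 mm; origin under its centre.

How it is judged:
By the outcome, as a careful person would: the job done as asked, in the order asked, and still so for the second after the job is handed in, while the arm keeps its last pose, push and grip.
It also fails if it takes over 45 s, if anything falls off the work surface, if the arm or the gripper's body presses on something with over 40 N, if the wrist force passes 120 N, or if a joint passes its speed limit or range.

## Working session

There is one attempt and no reset: what is moved stays moved. The work goes in short steps, Python scripts to look and compute and a tool call to move; the robot and the scene stay as the last step left them, time stands still between calls to the robot, and variables do not carry over. Pictures are saved under pics/ and viewed, at most 10 in all, crops included, and the job is handed in when it is done.

Besides the shell and the picture viewer there is one more tool, called after ">>>" by a JSON object that holds its "op" and its "data", one argument or row to a line. arm_command: Moves the arm, as the interface text tells. Its arguments: {"type":"object","properties":{"commands":{"type":"array","items":{"type":"array"}},"force":{"type":"number"}},"required":["commands"]}

```bash
mkdir -p pics
cat > h.py <<'E'
from bench import *
import numpy as np, cv2
def snap(c,n):
    im=read_camera(c); cv2.imwrite(f'pics/{n}.png',im[:,:,::-1]); return im
E
python3 - <<'E'
from h import *
s=sense(); print(s['time'],s['tool_pos'],s['ee_rot'],s['width'])
a=snap('scene','s1'); b=snap('top','t1')
cv2.imwrite('pics/st.png',np.vstack([a,b])[:,:,::-1][:, :] if 0 else cv2.resize(np.hstack([a,b])[:,:,::-1],(800,300)))
for c in ('top','scene'):
  for t in ('case','hasp_hinge','hasp_tip','catch','grip','button_face','padlock','stapler','mug'):
    print(c,t,[(np.round(d['at'],3),round(d['score'],2)) for d in spot_in(c,t)[:2]])
E
```

```text
0.0 [0.23907659 0.5769131  0.22181842] [-6.13041504e-01 -3.08097635e+00  2.51793635e-03] 0.08773047842211755
top case [(array([0.556, 0.09 , 0.1  ]), 0.57)]
top hasp_hinge []
top hasp_tip []
top catch [(array([0.557, 0.09 , 0.101]), 0.84)]
top grip [(array([ 0.521, -0.527,  0.021]), 0.55), (array([ 0.581, -0.082,  0.088]), 0.53)]
top button_face []
top padlock [(array([0.611, 0.087, 0.154]), 0.19)]
top stapler [(array([0.463, 0.419, 0.052]), 0.95)]
top mug [(array([ 0.389, -0.608,  0.049]), 0.89)]
scene case [(array([0.53 , 0.057, 0.091]), 0.88)]
scene hasp_hinge [(array([0.534, 0.054, 0.096]), 0.82)]
scene hasp_tip [(array([0.609, 0.087, 0.146]), 0.73)]
scene catch [(array([0.53 , 0.051, 0.094]), 0.74), (array([0.613, 0.086, 0.145]), 0.43)]
scene grip [(array([ 0.573, -0.095,  0.08 ]), 0.63)]
scene button_face [(array([ 0.224, -0.312,  0.001]), 0.46)]
scene padlock [(array([0.509, 0.179, 0.114]), 0.64)]
scene stapler [(array([0.456, 0.414, 0.038]), 0.73), (array([ 0.522, -0.528,  0.023]), 0.61)]
scene mug [(array([ 0.369, -0.61 ,  0.067]), 0.87)]
```

View pics/t1.png

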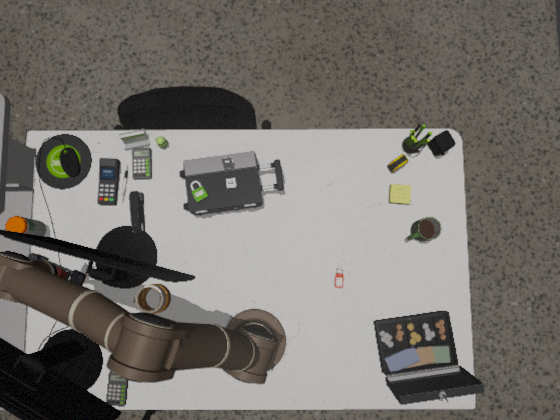

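View pics/s1.png

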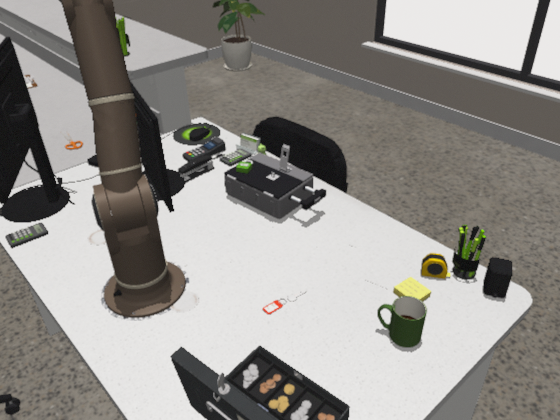

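The case lies at about (225,182) in the top view, with its handle to the right (world −y) and its hasp upright at scene (286,155). A monitor stands near the gripper, top (0,205)-(190,275), so I'll check its clearance and fit the case pose.

Run:
```python
from h import *
a=cv2.imread('pics/s1.png');b=cv2.imread('pics/t1.png')
w=snap('wrist','w1')[:,:,::-1]
P={}
for c in('scene','top'):
    m=camera_model(c);P[c]=m['intrinsics']@m['extrinsics'][:3]
    E=m['extrinsics'];print(c,'at',-E[:3,:3].T@E[:3,3])
def pr(c,p): q=P[c]@np.r_[p,1];return np.round(q[:2]/q[2],1)
def tri(s,t):
    X=cv2.triangulatePoints(P['scene'],P['top'],np.array(s,float),np.array(t,float));return (X[:3]/X[3]).ravel()
print('mon BR/TR',tri((166,216),(190,277)),tri((135,82),(190,275)))
print('tcp',pr('scene',[.239,.577,.223]),pr('top',[.239,.577,.223]))
A=cv2.resize(a[0:240,0:360],(480,320));T=cv2.resize(b[130:230,160:320],(480,300),interpolation=cv2.INTER_CUBIC)
S=cv2.resize(a[130:225,210:340],(320,234),interpolation=cv2.INTER_CUBIC)
W=cv2.resize(w,(320,240))
can=np.zeros((600,800,3),np.uint8);can[:300,:480]=T;can[300:600,:480]=A[:300];can[:234,480:]=S;can[300:540,480:]=W
cv2.imwrite('pics/m1.png',can)
```

```text
scene at [-0.39474985 -1.04931163  0.99823502]
top at [ 0.24464195 -0.07409874  1.78573922]
mon BR/TR [0.21908725 0.23090224 0.02165603] [0.20174473 0.16005693 0.5151235 ]
tcp [112.6 126.5] [ 69.1 273.7]
```

View pics/m1.png

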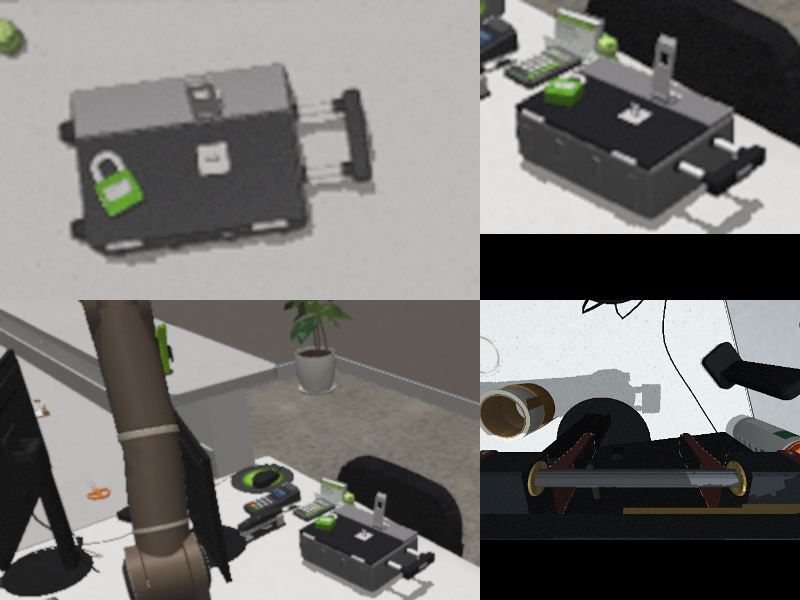

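```bash
cat >> h.py <<'E'
def cam(c):
    m=camera_model(c); return m['intrinsics'],m['extrinsics']
def proj(c,p):
    K,E=cam(c); p=np.atleast_2d(p); q=(p@E[:3,:3].T+E[:3,3])@K.T; return q[:,:2]/q[:,2:]
def ray(c,u,z):
    K,E=cam(c); R=E[:3,:3]; o=-R.T@E[:3,3]; d=R.T@np.linalg.inv(K)@np.r_[u,1]; return o+d*(z-o[2])/d[2]
def own2w(pose,p):
    x,y,t=pose; p=np.atleast_2d(p)/1000.; c,s=np.cos(t),np.sin(t)
    return np.c_[x+c*p[:,0]-s*p[:,1], y+s*p[:,0]+c*p[:,1], p[:,2]]
E
python3 - <<'E'
from h import *
from scipy.optimize import least_squares
for z in(.4,.5): print(z,[ray('top',u,z).round(3) for u in((190,276),(100,240),(20,211))])
print('stand',ray('top',(125,257),0).round(3), 'base',proj('top',[0,0,0]))
# full-res points: top crop scale 3 offset (160,130); scene crop scale 2.46 offset(210,130)
T=lambda u,v:(160+u/3,130+v/3)
S=lambda u,v:(210+(u-480)/320*130,130+v/234*95)
O=[('top',T(73,94),(93,130,100)),('top',T(288,65),(93,-130,100)),('top',T(361,90),(55,-211,88)),('top',T(366,181),(-55,-211,88)),
('top',T(213,160),(-10,-30,105)),('scene',S(517,130),(-95,130,70)),('scene',S(733,105),(93,-130,100)),('scene',S(635,113),(-10,-30,108))]
O=[o for o in O if o[1]!=S(517,130)]
f=lambda p:np.concatenate([proj(c,own2w(p,w))[0]-np.array(u) for c,u,w in O])
r=least_squares(f,[.55,.09,-.1],loss='soft_l1');print(r.x,f(r.x).reshape(-1,2).round(1).tolist())
p=r.x
for n,w in dict(hinge=(45,-30,108),catch=(-10,-30,118),grip=(0,-200,75)).items(): print(n,own2w(p,w).round(4))
for n,u in(('top tip',T(203,85)),('scene tip',S(665,36))):
    c=n.split()[0]
    g=lambda a:(45-84*np.cos(a),-30,108+84*np.sin(a))
    e=[np.linalg.norm(proj(c,own2w(p,g(a)))[0]-u) for a in np.arange(1,2.2,.05)];print(n,1+.05*np.argmin(e),min(e))
E
```

```text
0.4 [array([0.232, 0.163, 0.4  ]), array([0.334, 0.42 , 0.4  ]), array([0.418, 0.652, 0.4  ])]
0.5 [array([0.233, 0.146, 0.5  ]), array([0.328, 0.384, 0.5  ]), array([0.405, 0.599, 0.5  ])]
stand [0.298 0.469 0.   ] base [[253.92020523 340.60209845]]
[0.5538613  0.10659591 0.12557129] [[-1.9, -0.4], [-0.1, -0.1], [-0.2, -0.1], [2.3, 0.1], [0.0, 0.3], [0.8, 2.0], [-1.1, -0.5]]
hinge [[0.6023 0.0825 0.108 ]]
catch [[0.5477 0.0756 0.118 ]]
grip [[ 0.5789 -0.0918  0.075 ]]
top tip 1.75 1.4016958058873554
scene tip 1.8 1.4359445683074978
```

>>> {"op": "arm_command", "data": {
  "commands": [
    [[0,0,0.126],[0,0,0],-1],
    [[0,0,0.126],[0,0,0],-1],
    [[0,0,0.126],[0,0,0],-1],
    [[0,0,0.126],[0,0,0],-1],
    [[0,0,0.126],[0,0,0],-1],
    [[0,0,0.126],[0,0,0],-1],
    [[0,0,0.126],[0,0,0],-1],
    [[0,0,0.126],[0,0,0],-1],
    [[0,0,0.126],[0,0,0],-1],
    [[0,0,0.126],[0,0,0],-1],
    [[0,0,0],[0,0,0],-1]
  ],
  "force": 20
}}

```text
time: 2.15
tool_pos: [0.2375, 0.5708, 0.5727]
ee_rot: [0.614, 3.074, 0.055]
ft_force: [0.1, -0.1, 0.8]
width: 0.0036
finger_force: 0.0
```

>>> {"op": "arm_command", "data": {
  "commands": [
    [[0.086,-0.102,0.01],[0,0,0.0162],-1],
    [[0.086,-0.102,0.01],[0,0,0.0162],-1],
    [[0.086,-0.102,0.01],[0,0,0.0162],-1],
    [[0.086,-0.102,0.01],[0,0,0.0162],-1],
    [[0.086,-0.102,0],[0,0,0.0162],-1],
    [[0.086,-0.102,0],[0,0,0.0162],-1],
    [[0.086,-0.102,0],[0,0,0.0162],-1],
    [[0.086,-0.102,0],[0,0,0.0162],-1],
    [[0.086,-0.102,0],[0,0,0.0162],-1],
    [[0.086,-0.102,0],[0,0,0.0162],-1],
    [[0.086,-0.102,0],[0,0,0.0162],-1],
    [[0.086,-0.102,0],[0,0,0.0162],-1],
    [[0.086,-0.102,-0.05],[0,0,0.0162],-1],
    [[0.086,-0.102,-0.1],[0,0,0.0162],-1],
    [[0.086,-0.102,-0.1],[0,0,0.0162],-1],
    [[0.086,-0.102,-0.1],[0,0,0.0162],-1],
    [[0,0,-0.1],[0,0,0],-1],
    [[0,0,-0.1],[0,0,0],-1],
    [[0,0,0],[0,0,0],-1],
    [[0,0,0],[0,0,0],-1]
  ]
}}

```text
time: 4.15
tool_pos: [0.6482, 0.0813, 0.4097]
ee_rot: [-0.196, 3.132, 0.052]
ft_force: [1.0, 0.2, 0.4]
width: 0.0005
finger_force: 0.0
```

Run:
```python
from h import *
s=sense(); print(s['time'],s['tool_pos'],s['ee_rot'],s['ft_force'],s['joint_pos'])
snap('wrist','w2');np.savez('w2.npz',*cam('wrist'))
for t in ('hasp_tip','hasp_hinge','catch','grip','button_face','case'): print(t,[(np.round(d['at'],3),round(d['score'],2)) for d in spot_in('wrist',t)[:2]])
```

```text
4.15 [0.64817963 0.08127605 0.40972646] [-0.1956935   3.13205927  0.052332  ] [0.95457831 0.15413407 0.35728116] [-0.38688386  0.3826366   0.3164816   1.23344748 -0.14978485  1.53916905
  1.60789594]
hasp_tip []
hasp_hinge [(array([0.566, 0.09 , 0.097]), 0.83)]
catch [(array([0.562, 0.083, 0.098]), 0.98)]
grip [(array([ 0.586, -0.081,  0.084]), 0.57)]
button_face []
case [(array([0.563, 0.085, 0.099]), 0.69), (array([0.617, 0.086, 0.17 ]), 0.48)]
```

View pics/w2.png

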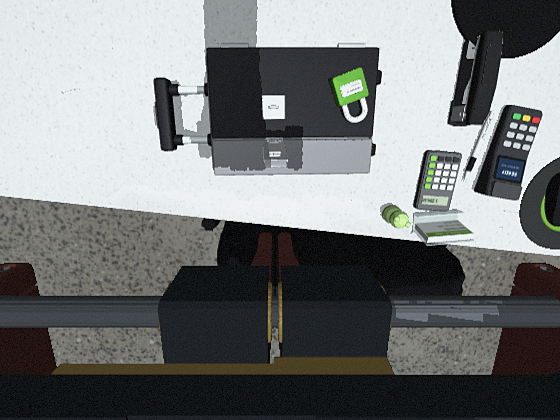

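The wrist view shows the case with its lid top edge at (208,48)-(379,46), the strip corners at (214,175) and (370,173), the catch at (273,107), and the grip bar from (165,78) to (167,151). I'll refit the pose with these.

Run:
```python
from h import *
from scipy.optimize import least_squares
O=[((214,175),(93,-130,100)),((370,173),(93,130,100)),((163.5,78),(-55,-200,85)),((167,151),(55,-200,85)),((273,107),(-10,-30,101)),((212,139),(37,-128,100)),((372,136),(37,128,100))]
W=np.array([o[1] for o in O]);U=np.array([o[0] for o in O])
f=lambda p:(proj('wrist',own2w(p,W))-U).ravel()
r=least_squares(f,[.554,.1066,.125],loss='soft_l1');p=r.x;print(p,f(p).reshape(-1,2).round(1).tolist())
np.save('pose.npy',p)
print(proj('wrist',sense()['tool_pos']))
for n,w in dict(hinge=(45,-30,108),start=(95,-30,160),catch=(-10,-30,118),push=(15,-30,108),grip=(0,-200,75)).items(): print(n,own2w(p,w).round(4))
for a in(1.6,1.7,1.8,1.9): print(a,proj('wrist',own2w(p,[(45-84*np.cos(a),-46,108+84*np.sin(a)),(45-84*np.cos(a),-14,108+84*np.sin(a))])).round(0).tolist())
```

```text
[0.55974956 0.10920634 0.13573423] [[-2.3, 0.3], [2.5, -0.5], [-3.6, -0.8], [0.9, 0.0], [0.3, -0.1], [-1.5, 0.5], [2.0, 1.2]]
[[273.47942059 249.71661412]]
hinge [[0.6084 0.0856 0.108 ]]
start [[0.6579 0.0923 0.16  ]]
catch [[0.5539 0.0781 0.118 ]]
push [[0.5787 0.0815 0.108 ]]
grip [[ 0.5868 -0.089   0.075 ]]
1.6 [[263.0, 151.0], [289.0, 151.0]]
1.7 [[263.0, 158.0], [288.0, 157.0]]
1.8 [[264.0, 164.0], [288.0, 164.0]]
1.9 [[264.0, 170.0], [288.0, 170.0]]
```

>>> {"op": "arm_command", "data": {
  "commands": [
    [[0.033,0.033,-0.1],[-0.0165,0,0],-1],
    [[0,0,-0.12],[0,0,0],-1],
    [[0,0,-0.12],[0,0,0],-1],
    [[0,0,-0.12],[0,0,0],-1],
    [[0,0,-0.12],[0,0,0],-1],
    [[0,0,-0.12],[0,0,0],-1],
    [[0,0,-0.08],[0,0,0],-1],
    [[0,0,-0.04],[0,0,0],-1],
    [[0,0,0],[0,0,0],-1],
    [[0,0,0],[0,0,0],-1]
  ]
}}

```text
time: 5.5
tool_pos: [0.6593, 0.0909, 0.1653]
ee_rot: [-0.195, 3.131, 0.001]
ft_force: [-0.2, -0.6, 0.7]
width: 0.0005
finger_force: 0.0
```

Run:
```python
from h import *
s=sense(); print(s['time'],s['tool_pos'],s['ee_rot'],s['ft_force'])
a=snap('scene','s3');w=snap('wrist','w3')
can=np.zeros((420,800,3),np.uint8);can[:]=0
can[:420,:400]=cv2.resize(a[100:240,210:343],(400,420),interpolation=cv2.INTER_CUBIC)[:,:,::-1]
can[:300,400:]=cv2.resize(w,(400,300))[:,:,::-1];cv2.imwrite('pics/m3.png',can)
```

```text
5.5 [0.65929945 0.09089738 0.16530121] [-1.94903535e-01  3.13094975e+00  7.38710327e-04] [-0.1546945  -0.59853143  0.69900565]
```

View pics/m3.png

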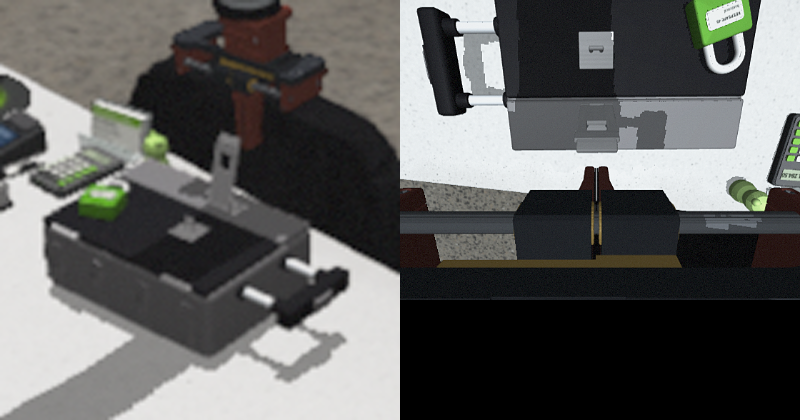

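>>> {"op": "arm_command", "data": {
  "commands": [
    [[-0.027,-0.0035,0],[0,0,0],-1],
    [[-0.027,-0.0035,0],[0,0,0],-1],
    [[-0.027,-0.0035,0],[0,0,0],-1],
    [[-0.027,-0.0035,0],[0,0,0],-1],
    [[-0.027,-0.0035,0],[0,0,0],-1],
    [[-0.027,-0.0035,0],[0,0,0],-1],
    [[-0.027,-0.0035,0],[0,0,0],-1],
    [[-0.027,-0.0035,0],[0,0,0],-1],
    [[-0.027,-0.0035,0],[0,0,0],-1],
    [[-0.027,-0.0035,0],[0,0,0],-1],
    [[0,0,-0.02],[0,0,0],-1],
    [[0,0,-0.03],[0,0,0],-1],
    [[0,0,-0.03],[0,0,0],-1],
    [[0,0,-0.03],[0,0,0],-1],
    [[0,0,-0.03],[0,0,0],-1],
    [[0,0,-0.02],[0,0,0],-1],
    [[0,0,0],[0,0,0],-1],
    [[0,0,0],[0,0,0],-1]
  ]
}}

```text
time: 7.4
tool_pos: [0.5776, 0.0802, 0.1158]
ee_rot: [-0.195, 3.133, 0.0]
ft_force: [0.9, -0.7, 0.4]
width: -0.0001
finger_force: 0.0
```

>>> {"op": "arm_command", "data": {
  "commands": [
    [[0,0,-0.01],[0,0,0],-1],
    [[0,0,-0.01],[0,0,0],-1],
    [[0,0,-0.007],[0,0,0],-1],
    [[0,0,0],[0,0,0],-1],
    [[0,0,0],[0,0,0],-1]
  ]
}}

```text
time: 7.9
tool_pos: [0.5778, 0.0803, 0.1084]
ee_rot: [-0.195, 3.132, 0.001]
ft_force: [-1.3, -0.6, 4.3]
width: 0.0005
finger_force: 2.6
```

Run:
```python
from h import *
s=sense(); print(s['time'],s['tool_pos'],s['ee_rot'],s['ft_force'])
a=snap('scene','s4');w=snap('wrist','w4')
can=np.zeros((420,800,3),np.uint8)
can[:420,:400]=cv2.resize(a[100:240,210:343],(400,420),interpolation=cv2.INTER_CUBIC)[:,:,::-1]
can[:300,400:]=cv2.resize(w,(400,300))[:,:,::-1];cv2.imwrite('pics/m4.png',can)
```

```text
7.9 [0.57778772 0.0802739  0.10842676] [-1.94705307e-01  3.13182503e+00  8.45537703e-04] [-1.28147066 -0.63803134  4.27363604]
```

View pics/m4.png

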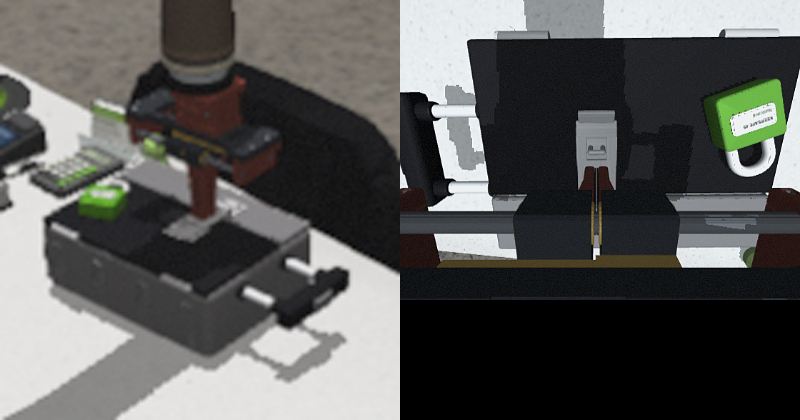

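>>> {"op": "arm_command", "data": {
  "commands": [
    [[0,0,-0.008],[0,0,0],-1],
    [[0,0,0],[0,0,0],-1],
    [[0,0,0.06],[0,0,0],-1],
    [[0,0,0.12],[0,0,0],-1],
    [[0,0,0.12],[0,0,0],-1],
    [[0,0,0.12],[0,0,0],-0.5],
    [[0,0,0.08],[0,0,0],1],
    [[0.004,-0.114,0],[0,0,0],1],
    [[0.004,-0.114,0],[0,0,0],1],
    [[0.004,-0.114,0],[0,0,0],1],
    [[0.004,-0.114,0],[0,0,0],1],
    [[0.004,-0.114,0],[0,0,0],1],
    [[0,0,0],[0,0,0],1],
    [[0,0,0],[0,0,0],1]
  ]
}}

```text
time: 9.4
tool_pos: [0.5833, -0.0913, 0.2553]
ee_rot: [-0.192, 3.133, 0.001]
ft_force: [0.5, 0.9, -0.9]
width: 0.0691
finger_force: 0.0
```

Run:
```python
from h import *
s=sense(); print(s['time'],s['tool_pos'],s['ee_rot'],s['ft_force'],s['width'])
a=snap('scene','s5');w=snap('wrist','w5')
can=np.zeros((600,800,3),np.uint8)
can[:]=cv2.resize(w,(800,600))[:,:,::-1]
can[400:,:260]=cv2.resize(a[100:240,210:392],(260,200),interpolation=cv2.INTER_CUBIC)[:,:,::-1];cv2.imwrite('pics/m5.png',can)
print(proj('wrist',np.array([s['tool_pos']]))*800/560)
for p in (np.load('pose.npy'),np.array([.554,.1066,.1256])):
  print((proj('wrist',own2w(p,[(55,-211,88),(-55,-211,88),(55,-189,88),(-55,-189,88),(93,-130,100),(-10,-30,118)]))*800/560).round(0).tolist())
for t in('grip','catch'): print([(np.round(d['at'],3),round(d['score'],2)) for d in spot_in('wrist',t)[:2]])
```

```text
9.4 [ 0.58333711 -0.09126818  0.25526334] [-1.91953858e-01  3.13297632e+00  8.99051493e-04] [ 0.52067607  0.9269936  -0.87202657] 0.06905171170103898
[[385.96753859 355.68490404]]
[[379.0, 339.0], [376.0, 204.0], [405.0, 339.0], [405.0, 204.0], [477.0, 386.0], [626.0, 268.0]]
[[376.0, 330.0], [374.0, 193.0], [402.0, 330.0], [403.0, 193.0], [474.0, 378.0], [625.0, 259.0]]
[(array([ 0.581, -0.085,  0.083]), 0.65)]
[(array([0.556, 0.074, 0.095]), 0.73), (array([ 0.58 , -0.104,  0.084]), 0.34)]
```

View pics/m5.png

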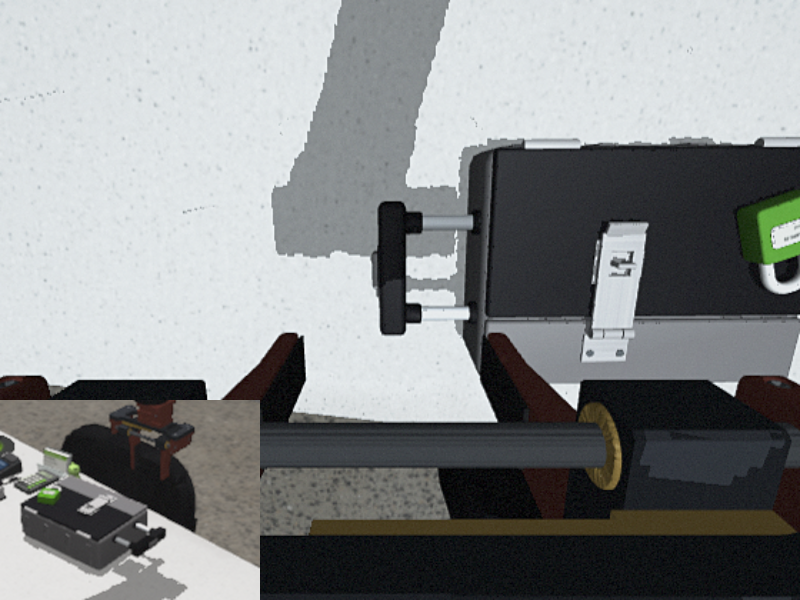

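>>> {"op": "arm_command", "data": {
  "commands": [
    [[0.002,0.002,-0.06],[0,0,0],1],
    [[0,0,-0.1],[0,0,0],1],
    [[0,0,-0.1],[0,0,0],1],
    [[0,0,-0.1],[0,0,0],1],
    [[0,0,-0.1],[0,0,0],1],
    [[0,0,-0.1],[0,0,0],1],
    [[0,0,-0.07],[0,0,0],1],
    [[0,0,-0.033],[0,0,0],1],
    [[0,0,0],[0,0,0],1],
    [[0,0,0],[0,0,0],1]
  ],
  "force": 30
}}

```text
time: 10.6
tool_pos: [0.5848, -0.0898, 0.0574]
ee_rot: [-0.196, 3.131, 0.0]
ft_force: [0.0, -1.2, 0.2]
width: 0.0878
finger_force: 0.0
```

>>> {"op": "arm_command", "data": {
  "commands": [
    [[0,0,0],[0,0,0],-1],
    [[0,0,0],[0,0,0],-1],
    [[0,0,0],[0,0,0],-1],
    [[0,0,0],[0,0,0],-1],
    [[0,0,0],[0,0,0],-1],
    [[0,0,0],[0,0,0],-1],
    [[0,0,0],[0,0,0],-1],
    [[0,0,0],[0,0,0],-1]
  ],
  "force": 30
}}

```text
time: 11.4
tool_pos: [0.5841, -0.0907, 0.0566]
ee_rot: [-0.195, 3.133, -0.001]
ft_force: [0.8, -2.7, -2.0]
width: 0.0274
finger_force: 1.7
```

>>> {"op": "arm_command", "data": {
  "commands": [
    [[0,0,0],[0,0,0],-1],
    [[0,0,0],[0,0,0],-1],
    [[0,0,0],[0,0,0],-1],
    [[0,0,0],[0,0,0],-1]
  ]
}}

```text
time: 11.8
tool_pos: [0.5841, -0.0906, 0.0566]
ee_rot: [-0.195, 3.133, -0.0]
ft_force: [1.2, -3.9, -1.2]
width: 0.0231
finger_force: 30.0
```

>>> {"op": "arm_command", "data": {
  "commands": [
    [[0.0022,-0.0165,0],[0,0,0],-1],
    [[0.0043,-0.033,0],[0,0,0],-1],
    [[0.0043,-0.033,0],[0,0,0],-1],
    [[0.0043,-0.033,0],[0,0,0],-1],
    [[0,0,0],[0,0,0],-1]
  ]
}}

```text
time: 12.3
tool_pos: [0.5886, -0.1245, 0.0565]
ee_rot: [-0.195, 3.133, 0.002]
ft_force: [-0.7, 3.1, 1.6]
width: 0.023
finger_force: 30.0
```

>>> {"op": "arm_command", "data": {
  "commands": [
    [[0.0043,-0.033,0],[0,0,0],-1],
    [[0.0043,-0.033,0],[0,0,0],-1],
    [[0.0043,-0.033,0],[0,0,0],-1],
    [[0.0043,-0.033,0],[0,0,0],-1],
    [[0.0043,-0.033,0],[0,0,0],-1],
    [[0.0043,-0.033,0],[0,0,0],-1],
    [[0.0043,-0.033,0],[0,0,0],-1],
    [[0.0043,-0.033,0],[0,0,0],-1],
    [[0.0043,-0.033,0],[0,0,0],-1],
    [[0.0043,-0.033,0],[0,0,0],-1],
    [[0,0,0],[0,0,0],-1]
  ]
}}

```text
time: 13.4
tool_pos: [0.6018, -0.2233, 0.0565]
ee_rot: [-0.195, 3.132, 0.002]
ft_force: [-0.3, 3.2, 2.2]
width: 0.023
finger_force: 30.0
```

>>> {"op": "arm_command", "data": {
  "commands": [
    [[0.001,-0.01,0],[0,0,0],-1],
    [[0.001,-0.01,0],[0,0,0],-1],
    [[0,0,0],[0,0,0],-1],
    [[0,0,0],[0,0,0],-1]
  ]
}}

```text
time: 13.8
tool_pos: [0.6024, -0.2282, 0.0566]
ee_rot: [-0.197, 3.132, 0.002]
ft_force: [0.6, 6.0, 1.3]
width: 0.0232
finger_force: 30.0
```

>>> {"op": "arm_command", "data": {
  "commands": [
    [[0.001,-0.008,0],[0,0,0],-1],
    [[0,-0.004,0],[0,0,0],-1],
    [[0,0,0],[0,0,0],-1],
    [[0,0,0],[0,0,0],-1],
    [[0,0,0],[0,0,0],-1]
  ]
}}

```text
time: 14.3
tool_pos: [0.6026, -0.2295, 0.0565]
ee_rot: [-0.199, 3.133, 0.007]
ft_force: [-0.9, 10.3, 5.2]
width: 0.0233
finger_force: 30.0
```

Run:
```python
from h import *
s=sense(); print(s['time'],s['tool_pos'],s['ft_force'],s['width'])
w=snap('wrist','w6');a=snap('scene','s6')
can=np.hstack([cv2.resize(w,(400,300)),cv2.resize(a[100:240,210:397],(400,300))])
cv2.imwrite('pics/m6.png',can[:,:,::-1])
```

```text
14.3 [ 0.60258865 -0.229525    0.05650768] [-0.87172784 10.26869035  5.16905963] 0.023328122102375178
```

View pics/m6.png

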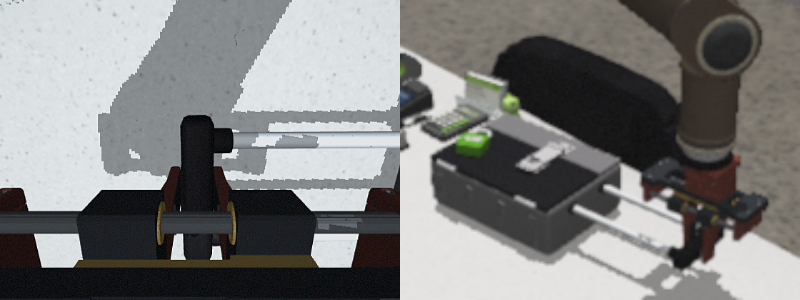

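The handle is against its end stop after about 140 mm of travel, with the resisting force up to 10 N. The hasp lies flat and the padlock hasn't moved.

```bash
python3 -c "
from bench import *
print(sign_off())"
```

```text
the job is handed in; nothing more can be done
None
```

I swung the hasp flat over the catch, pulled the handle out about 140 mm to its second stop, and handed the job in at about 14 s with the handle still gripped and its button pressed. The padlock and the other things on the desk were not touched.

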